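# Hang the large-wheel carrier on the conveyor rail

### The arm

A 7-joint arm with a two-finger parallel gripper is mounted at the origin on the work surface. World frame = base frame: x ahead of the robot, y to its left, z up, the work surface at z = 0. Lengths are in m, angles in degrees, forces in N, time in s.
With the tool pointing down it reaches from about 0.425 to 0.875 m from the base axis. Payload 4.7 kg.
Tool frame: the origin (TCP) lies at the very end of the fingers, on their centre line; the grasp point (between the pads) lies 19 mm behind it (pinch_z is the distance from the TCP to the grasp point, in m); z points along the fingers, y is the direction in which the jaws open and shut (so a half turn about z gives the same grasp; the last joint's range is limited). The gripper opens to 87 mm and grips with 3 to 60 N. Pads are 19 mm wide; open, the fingers measure 117 mm over their backs; the gripper's body (75 mm by 190 mm) begins 51 mm behind the grasp point.
Start: joints at [-71.958, 18.392, -4.016, 83.108, 1.295, 78.541, -3.26], TCP at [0.193, 0.621, 0.223] pointing down, gripper open.
Joint ranges: [-163.93, 163.93], [-17.29, 119.83], [-79.2, 71.16], [3.27, 140.29], [-89.18, 269.18], [5.43, 117.66], [-154.24, 154.24]. Speed limits (degrees/s): [147.25, 147.25, 180, 180, 180, 180, 180].

### API

Orientations are given as [roll, pitch, yaw] about the fixed x, y, z axes, in that order (R = Rz(yaw) Ry(pitch) Rx(roll)).
In Python, from cell import get_obs, read_camera, camera_params, sign_off, pinch_z gives the robot as it stands.
- The arm moves only by the shell command python3 -m handwheel 'ROWS' [FORCE]. ROWS is JSON, a list of rows, each a list of 5 numbers: the finger opening in m, from 0 to 0.087, then the shift along the tool's x, y, z in m, then the turn about the tool's z in rad. In form: [[jaw, tx, ty, tz, twist], ...]. A call has 1 to 20 rows; each row is the pose to reach, as a shift and turn from the pose commanded when the call began, along the tool's axes at that moment; what a row does not reach only later rows make up. A row lasts 1/10 s, in which the tool goes at most 50 mm and 8.59 degrees, less where a joint would pass 70% of its speed; a pose out of reach is approached as far as the arm can. A call with a gripper value outside its range is refused whole. The fingers move at their own pace and stop on an object; FORCE is the grip in N (left out, the last holds). Time passes only in rows, so rows that repeat a pose let the fingers close. It gives the time, the measured TCP pose, the force and the opening at its end, in the units of the state.
- get_obs(): the state, without advancing time (a new reading comes with each control period).
- read_camera(name): name is "scene" or "top" or "wrist"; returns the picture (400x640x3 uint8, blue, green, red); there is no depth.
- camera_params(name): a dict with "camera_matrix" (3x3 intrinsics, pixels), "R" (3x3) and "t" (3): a world point X has camera coordinates R X + t. Camera axes: x right, y down, z forward; pixel columns grow to the right and rows downward; lengths in m; the calibration is good to about 2 mm. A picture is of the moment at which its call begins: read the wrist's pose just before it. camera_params takes no time and is no camera call; for the wrist camera it gives the pose at the moment of the call.
- sign_off(): hands the job in, once; it reports no verdict.
The state is a dict: "time_s": time; "qpos": joint angles; "joint_velocities": joint speeds; "effort": joint torques, N m; "tool_pos": TCP position; "tool_rot": TCP orientation; "force": force on the tool from outside, world axes, zero at the start; "wrist_torque": the same for the moment, N m; "grip_width": finger opening in m.
Only numpy, scipy, OpenCV 4.12 (cv2) and the standard library are available. Lean on these libraries where they do the work, as an engineer would, in place of code of your own. Each camera call takes 0.05 s, during which the arm holds its last target.

### The job

Two hooked carriers stand on the glass cutter's bench; pick up the one with the large grinding wheel by its top block and lift its hook over the lip of the conveyor rail, from the robot's side. Lower it until the hook sits fully down in the rail's channel, anywhere between the two posts, and only then let go, leaving it hanging there at rest. Leave the carrier with the small wheel where it stands.

Things in the scene. Friction and masses are not known exactly. Their poses are not given: they have to be found in the camera images.
- big_grip (a point): Middle of the top grip block of the C-shaped aluminium carrier (0.65 kg) with the LARGE wheel, a dull brown disc 92 mm wide, 18 thick, fixed flat on its base. Block 20 (x) x 30 (y) x 50 (z) mm; pinch it across y, from above; the carrier balances below it. This point is 160 mm above the carrier's underside, 26 above the bridge. z up, +x to the open mouth of the C.
- big_foot (a point): Underside of that carrier's hook foot, 60 mm below the grip point; same axes. In mm from here: foot x +-7, y +-20, 26 tall up to the bridge; bridge 8 thick back to the upright shank at x -46 to -41, y +-20; base and wheel (x -46 to +60, y +-46) lie 70 to 100 below. Hung, this foot stands on the channel floor, shank before the lip, wheel under the rail.
- small_grip (a point): Same point on a second carrier, alike in shape, size and axes but with a SMALL wheel, 52 mm wide. A bystander: leave it standing.
- channel (a point): Middle of the black belt floor of the fixed steel U rail (410 mm long, 54 wide, motor at one end), 170 mm above the bench. y along the rail, z up, x across, away from the robot. Inside x +-21; lip at x -27 to -21 and equal back wall rise 18 mm above the floor; underside 6 below it. Posts (26 wide, feet 80 x 50) at y +-190; free between. Carrier hangs with its x along this x.
Mind the look-alikes: they are no part of the job. Leave any pink or turquoise look-alike of the part that bears big_grip alone.

How it is judged (in metres and radians):
On the way, in this order (a step that is already met when the one before it is completed fails the run):
1. the large-wheel carrier's hook is above the channel, its foot higher than the lip, between the posts (x of big_grip in the frame of channel between -0.03 and 0.03 m and y of big_grip in the frame of channel between -0.16 and 0.16 m and z of big_grip in the frame of channel between 0.079 and 0.15 m), for 0.1 s.
2. the hook is down on the channel floor while the fingers still hold the carrier (x of big_grip in the frame of channel between -0.022 and 0.022 m and y of big_grip in the frame of channel between -0.15 and 0.15 m and z of big_grip in the frame of channel between 0.052 and 0.068 m and contact force between the fingers and big above 1 N), for 0.1 s.
At the end, for the whole second after the job is handed in: The large-wheel carrier hangs released, at rest: its point within 22 mm across and 150 mm along the rail of the channel point, 52-68 mm above the channel floor, upright within 10 deg, square to the rail within 20 deg (under 30 mm/s). The small-wheel carrier is within 30 mm of its start (x of big_grip in the frame of channel between -0.022 and 0.022 m and y of big_grip in the frame of channel between -0.15 and 0.15 m and z of big_grip in the frame of channel between 0.052 and 0.068 m and angle between big_grip's own z axis and vertical below 0.175 rad and angle between the y axis of big_grip and the y axis of channel, either way round below 0.35 rad and linear speed of big below 0.03 m/s and distance of small_grip from where it was at the start of the episode below 0.03 m); the robot touches nothing.
It fails at once if the small-wheel carrier is knocked or moved by more than 30 mm (distance of small_grip from where it was at the start of the episode above 0.03 m).
It also fails if it takes over 48 s, if anything falls off the work surface, if the arm or the gripper's body presses on something with over 40 N, if the wrist force passes 120 N, or if a joint passes its speed limit or range.

## Working session

There is one attempt and no reset: what is moved stays moved. The work goes in short steps, Python scripts to look and compute and a shell command to move; the robot and the scene stay as the last step left them, time stands still between calls to the robot, and variables do not carry over. Pictures are saved under pics/ and viewed, and the job is handed in when it is done.

```bash
mkdir -p pics; ls; python3 - <<'E'
from cell import *
import cv2
for n in ("scene","top","wrist"):
    cv2.imwrite(f"pics/{n}0.png",read_camera(n))
    p=camera_params(n); print(n,p["camera_matrix"].round(1).tolist(),p["R"].round(3).tolist() if hasattr(p["R"],'round') else p["R"],p["t"])
print(get_obs(), pinch_z)
E
```

```text
pics
scene [[360.8, 0.0, 312.4], [0.0, 360.8, 195.8], [0.0, 0.0, 1.0]] [[0.512, 0.859, 0.002], [0.554, -0.329, -0.765], [-0.656, 0.393, -0.644]] [-0.37161137 -0.1113725   1.42029322]
top [[498.4, 0.0, 318.8], [0.0, 498.4, 196.1], [0.0, 0.0, 1.0]] [[0.023, -1.0, 0.015], [-0.979, -0.026, -0.2], [0.2, -0.01, -0.98]] [0.13271957 0.48034804 1.43524551]
wrist [[340.7, 0.0, 315.6], [0.0, 340.7, 197.3], [0.0, 0.0, 1.0]] [[0.296, 0.955, -0.001], [0.922, -0.286, 0.26], [0.248, -0.078, -0.966]] [-0.64877626 -0.03277999  0.38934245]
{'time_s': 0.15, 'qpos': array([-71.95735697,  18.42739006,  -4.01376509,  83.15805851,
         1.29563264,  78.53910776,  -3.26076188]), 'joint_velocities': array([ 0.0148994 , -0.14630726, -0.01208474, -0.19081802, -0.06641402,
        0.00277713, -0.09439484]), 'effort': array([-7.75645931e-04, -4.91795862e+01, -4.05125627e-01, -3.12876427e+01,
       -6.39175996e-02,  4.05055645e-02,  1.05191002e-04]), 'tool_pos': array([0.1925356 , 0.62041247, 0.2217411 ]), 'tool_rot': array([-1.79920684e+02,  6.12940675e-03,  1.62764425e+02]), 'force': array([-0.27066248, -0.85493968, -0.60606465]), 'wrist_torque': array([ 0.03465725,  0.0343866 , -0.04020179]), 'grip_width': 0.08705962612782293} 0.0187
```

View pics/scene0.png

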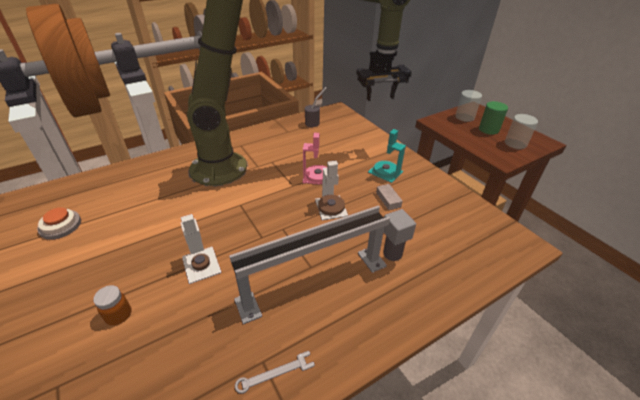

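View pics/top0.png

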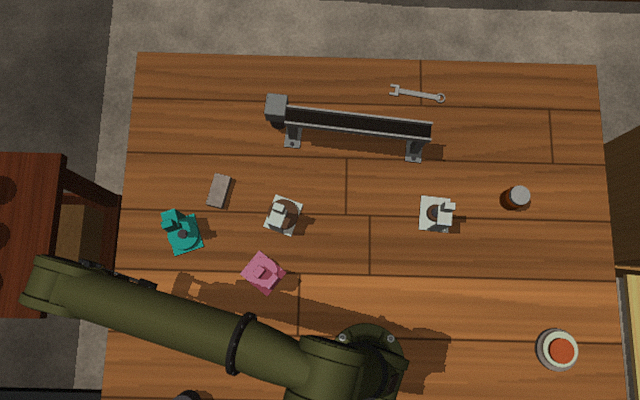

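View pics/wrist0.png

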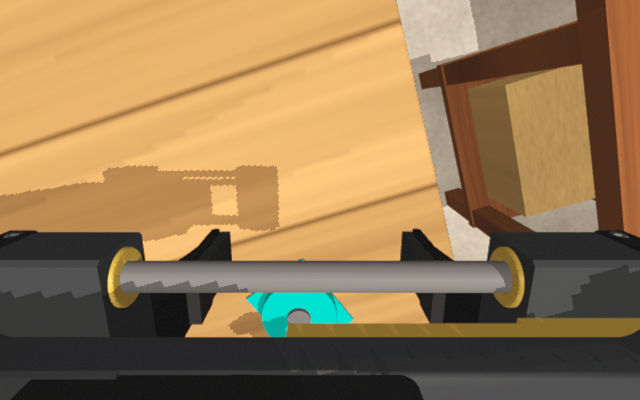

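The scene picture shows the grey large-wheel carrier at about (331,195) and the grey small-wheel carrier at (197,250). The pink look-alike is at (315,165) and the turquoise one at (390,160). In the top picture the same four are at (283,213), (437,213), (263,272) and (182,232). The rail runs from (285,115) to (431,130), with the motor at its left end. By the description I want the grey one at top (283,213), and I'll check it in a close crop.

```bash
python3 - <<'E'
import cv2,numpy as np
t=cv2.imread("pics/top0.png"); s=cv2.imread("pics/scene0.png")
a=cv2.resize(t[180:250,240:320],(400,350),interpolation=cv2.INTER_CUBIC)
b=cv2.resize(s[150:230,290:370],(350,350),interpolation=cv2.INTER_CUBIC)
cv2.imwrite("pics/crop1.png",np.hstack([a,b]))
a=cv2.resize(t[85:165,260:440],(790,351),interpolation=cv2.INTER_CUBIC)
cv2.imwrite("pics/crop2.png",a)
a=cv2.resize(t[180:250,400:480],(400,350),interpolation=cv2.INTER_CUBIC)
b=cv2.resize(s[205:285,160:240],(350,350),interpolation=cv2.INTER_CUBIC)
cv2.imwrite("pics/crop3.png",np.hstack([a,b]))
E
```

```text
(no output)
```

View pics/crop1.png

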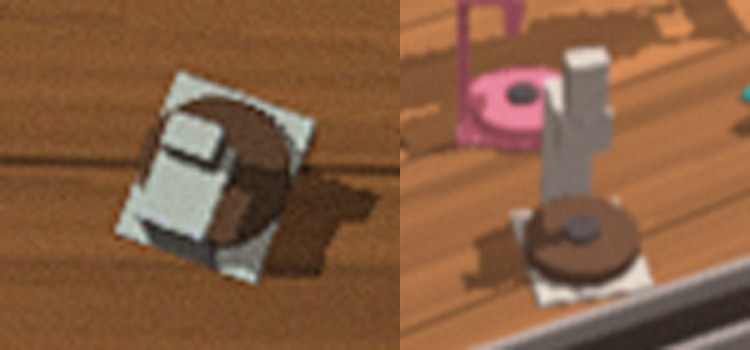

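View pics/crop2.png

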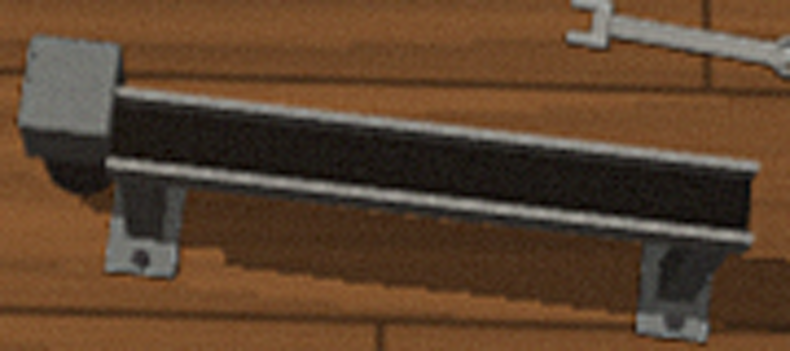

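View pics/crop3.png

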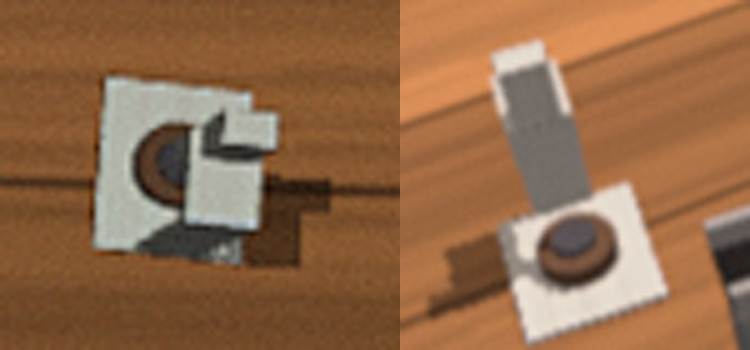

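The crop confirms the choice. The grey carrier at top (283,213) has the large brown wheel nearly filling its base. The one at (437,213) has the small wheel. Next I'll measure the block top, the base and the rail.

```bash
cat > h.py <<'E'
import numpy as np,cv2
from cell import *
def ray(p,uv):
    K=np.array(p["camera_matrix"]);R=np.array(p["R"]);t=np.array(p["t"])
    C=-R.T@t; d=R.T@np.linalg.inv(K)@np.array([uv[0],uv[1],1.0]); return C,d
def onz(p,uv,z):
    C,d=ray(p,uv); return C+d*(z-C[2])/d[2]
def proj(p,X):
    K=np.array(p["camera_matrix"]);c=np.array(p["R"])@np.array(X)+np.array(p["t"]); c=K@c; return c[:2]/c[2]
E
python3 - <<'E'
from h import *
p=camera_params("top"); im=cv2.imread("pics/top0.png")
hsv=cv2.cvtColor(im,cv2.COLOR_BGR2HSV)
print("cam",ray(p,(0,0))[0].round(3), ray(camera_params("scene"),(0,0))[0].round(3))
# rough: carrier block value map
print(hsv[198:222,270:290,2])
# rail: bright, low sat
xs=np.arange(300,425,5)
for x in (300,330,360,390,420):
    print(x,hsv[100:140,x,2].tolist())
E
```

```text
cam [0.18  0.159 1.5  ] [ 1.184 -0.276  0.83 ]
[[138 141 136 130 171 192 188 184 188 195 174 170 166 177 183 166 145 151
  150 130]
 [139 134 137 151 185 192 190 176 162 161 120 106 109 108 111 128 155 179
  148 146]
 [131 130 128 173 201 174 162 124  93  79  86  81  77  80  85  78  80  90
   98 150]
 [125 128 145 160 170 125  73  73  85  87  86  90  85  90  85  86  85  85
   82  73]
 [118 117 152 122 134 135 110 105  81  85  81  85  90  87  90  89  85  87
   92  81]
 [130 106 103 100 166 192 192 167 141 126 101  81  87  85  89  83  84  88
   84  87]
 [129 106  83 137 180 187 180 185 191 190 157 133 126  99  78  89  87  90
   87  86]
 [105  92  83 166 193 181 178 181 183 185 181 190 189 163 100  83  87  90
   84  87]
 [ 81  86 105 175 186 178 184 185 182 179 180 182 183 199 113  79  93  88
   87  89]
 [ 88  73 147 193 195 189 181 185 184 182 178 184 186 160  81  70  87  90
   81  88]
 [ 88  72 137 165 184 193 191 185 182 183 181 190 192 118  51  68  83  86
   89  90]
 [ 84  92  96  81 123 153 166 182 195 191 187 192 173  92  40  81  91  92
   90  92]
 [ 79 122 158  93  45  48  79 136
[... 1182 characters left out ...]
, 113, 133, 124, 133, 132, 130, 146, 126, 48, 45, 34, 31, 26, 31, 29, 33, 27, 28, 26, 29, 27, 29, 98, 151, 97, 39, 53, 68, 73, 74, 69, 72, 66, 72, 71, 69]
360 [107, 112, 116, 86, 78, 121, 133, 129, 135, 132, 121, 110, 112, 132, 143, 98, 38, 42, 24, 29, 31, 35, 32, 28, 28, 30, 29, 27, 18, 71, 138, 134, 58, 31, 66, 87, 68, 65, 68, 65]
390 [113, 115, 115, 109, 76, 84, 124, 127, 129, 117, 117, 115, 111, 108, 114, 117, 129, 149, 131, 49, 44, 36, 23, 26, 27, 28, 34, 31, 28, 27, 28, 24, 27, 98, 163, 124, 37, 53, 71, 68]
420 [82, 83, 75, 87, 83, 67, 92, 122, 119, 117, 120, 119, 113, 115, 120, 124, 122, 115, 118, 117, 133, 146, 98, 36, 37, 19, 29, 26, 23, 28, 33, 25, 22, 29, 29, 13, 69, 140, 140, 74]
```

```bash
python3 - <<'E'
from h import *
p=camera_params("top"); im=cv2.imread("pics/top0.png")
hsv=cv2.cvtColor(im,cv2.COLOR_BGR2HSV); V=hsv[...,2].astype(float)
# block top
m=np.zeros(V.shape,np.uint8); sub=((V[202:213,272:286]>135)&(hsv[202:213,272:286,1]<90)).astype(np.uint8); m[202:213,272:286]=sub
n,l,st,c=cv2.connectedComponentsWithStats(m,connectivity=4); i=1+np.argmax(st[1:,4]); 
ys,xs=np.nonzero(l==i); W=np.array([onz(p,(x,y),.185)[:2] for x,y in zip(xs,ys)])
print("block px",st[i],c[i],"ctr",onz(p,c[i],.185))
r=cv2.minAreaRect((W*1000).astype(np.float32)); print("rect mm",r)
# whole carrier: wheel/base outline hull, base corners px by eye in crop/5
for q in [(240+180/5,180+70/5),(240+316/5,180+120/5),(240+258/5,180+282/5),(240+115/5,180+236/5)]:
    print("base corner",onz(p,q,.010).round(4))
# rail
A=[];B=[]
for x in range(295,428):
    yb=102+(x-285)*0.125; 
    def cen(y0):
        y0=int(round(y0)); yy=np.arange(y0-5,y0+6); v=V[yy,x]; w=np.clip(v-100,0,None); return (w*yy).sum()/w.sum()
    # front lip: search peak
    col=V[:,x]; e=106.5+(x-300)*0.12
    dark=[y for y in range(int(e)-2,int(e)+22) if col[y]<55]
    d0,d1=dark[0],[y for y in range(dark[0],dark[0]+20) if col[y]<55][-1]
    yy=np.arange(d0+11,d0+18); w=np.clip(V[yy,x]-80,0,None); B.append((x,(w*yy).sum()/w.sum()))
    yy=np.arange(d0-2,d0+1); # inner top edge of back wall
    j=d0-1
    while col[j]<90: j-=1
    A.append((x,j+(col[j]-90)/(col[j]-col[j+1]+1e-9)))
fb=np.polyfit(*np.array(B).T,1); fa=np.polyfit(*np.array(A).T,1)
print(fa,fb,"res",np.std(np.polyval(fb,np.array(B)[:,0])-np.array(B)[:,1]),np.std(np.polyval(fa,np.array(A)[:,0])-np.array(A)[:,1]))
L=[onz(p,(x,np.polyval(fb,x)),.188) for x in (300,420)]
U=[onz(p,(x,np.polyval(fa,x)),.188) for x in (300,420)]
for Q in(L,U):
    d=Q[0]-Q[1]; print("yaw of rail y axis",np.degrees(np.arctan2(-d[0],d[1])),Q[0].round(4),Q[1].round(4))
d=(L[0]-L[1])[:2];d/=np.linalg.norm(d);nrm=np.array([d[1],-d[0]])
print("sep lip ctr -> wall inner edge (expect 45)",[(u-L[0])[:2]@nrm*1000 for u in U])
for q in [(260+755/4.39,85+240/4.39),(260+757/4.39,85+165/4.39),(260+108/4.39,85+165/4.39)]: print("end",q,onz(p,q,.188).round(4))
for q in [(260+140/4.39,85+258/4.39),(260+673/4.39,85+322/4.39)]: print("bolt",onz(p,q,.008).round(4))
E
```

```text
block px [272 203  12   9  73] [277.65753425 206.63013699] ctr [0.41718141 0.25554777 0.185     ]
rect mm ((417.4743347167969, 255.8112335205078), (27.985816955566406, 18.571741104125977), 69.48748016357422)
base corner [0.4877 0.275  0.01  ]
base corner [0.4589 0.1912 0.01  ]
base corner [0.3591 0.223  0.01  ]
base corner [0.3847 0.3099 0.01  ]
[ 0.11816658 72.56929056] [ 0.11832642 87.91327528] res 0.07027621006571094 0.10085377551168104
yaw of rail y axis -5.452840542505191 [0.6522 0.2029 0.188 ] [ 0.6205 -0.1295  0.188 ]
yaw of rail y axis -5.461011566224348 [0.6973 0.2043 0.188 ] [ 0.6653 -0.1303  0.188 ]
sep lip ctr -> wall inner edge (expect 45) [np.float64(44.75351082231543), np.float64(44.70557903076374)]
end (431.98177676537586, 139.66970387243737) [ 0.6154 -0.1626  0.188 ]
end (432.4373576309795, 122.58542141230069) [ 0.6652 -0.1649  0.188 ]
end (284.60136674259684, 122.58542141230069) [0.6534 0.2456 0.188 ]
bolt [0.6494 0.2322 0.008 ]
bolt [ 0.6127 -0.147   0.008 ]
```

```bash
python3 - <<'E'
from h import *
p=camera_params("scene"); q=camera_params("top"); im=cv2.imread("pics/scene0.png")
hsv=cv2.cvtColor(im,cv2.COLOR_BGR2HSV)
print(hsv[158:170,324:342,2])
m=((hsv[...,2]>150)&(hsv[...,1]<60)).astype(np.uint8); m[:158]=0;m[170:]=0;m[:,:325]=0;m[:,342:]=0
n,l,st,c=cv2.connectedComponentsWithStats(m,connectivity=4); print(st[1:],c[1:])
i=1+np.argmax(st[1:,4]); print("scene block top on z=.185",onz(p,c[i],.185))
C1,d1=ray(p,c[i]);C2,d2=ray(q,(277.66,206.63))
s=np.linalg.lstsq(np.c_[d1,-d2],C2-C1,rcond=None)[0]; print("tri",C1+d1*s[0],C2+d2*s[1])
for n,u in (("pink block",(263,272)),("turq block",(170,216)),("small block",(400+250/5,180+130/5))): print(n,onz(q,u,.185).round(3))
print("greybox",onz(q,(219,190),.03).round(3))
t=get_obs(); print(t["tool_pos"],t["tool_rot"])
E
```

```text
[[132 130 127 129 129 130 127 125 127 126 127 128 129 129 128 129 129 132]
 [128 130 128 128 126 124 124 126 125 124 126 129 130 129 129 130 133 135]
 [129 129 126 128 132 134 136 140 142 141 139 152 149 134 132 136 138 139]
 [129 128 126 137 163 174 184 188 199 199 199 204 190 148 133 136 139 137]
 [129 128 127 146 197 214 219 221 226 227 227 229 216 171 139 139 145 149]
 [129 129 126 143 196 229 229 228 229 229 227 227 219 190 158 159 182 185]
 [128 129 125 125 170 220 227 222 218 210 196 190 177 175 182 192 207 211]
 [152 144 133 115 127 171 178 176 170 161 151 139 133 154 200 212 212 212]
 [205 190 162 119 106 125 132 129 127 127 123 118 120 153 206 216 212 207]
 [234 229 199 136 104 116 122 120 120 121 121 121 127 162 205 209 204 197]
 [231 232 215 144 107 119 124 125 123 123 123 122 128 159 193 192 175 167]
 [225 231 211 143 105 118 125 125 123 123 124 124 125 144 165 161 155 153]]
[[328 161  10   5  42]
 [325 168   2   2   4]] [[332.33333333 162.97619048]
 [325.5        168.5       ]]
scene block top on z=.185 [0.42181096 0.25301706 0.185     ]
tri [0.41779923 0.25579955 0.18160358] [0.41779464 0.25579117 0.18160213]
pink block [0.243 0.287 0.185]
turq block [0.384 0.54  0.185]
small block [ 0.431 -0.208  0.185]
greybox [0.491 0.445 0.03 ]
[0.1925356  0.62041247 0.2217411 ] [-1.79920684e+02  6.12940675e-03  1.62764425e+02]
```

Two views put the block top at about (0.418, 0.2555, 0.182 to 0.185), with yaw about -19°. The channel middle is at about (0.661, 0.039), with yaw -5.45°. Lengths and reach agree with the given sizes. I'll move over it, stopping 60 mm past the block so the wrist camera can see it.

```bash
python3 -m handwheel '[[0.087,-0.03,-0.02,-0.045,0],[0.087,-0.07,-0.05,-0.045,0],[0.087,-0.38,-0.28,-0.045,0.03],[0.087,-0.38,-0.28,-0.045,0.03],[0.087,-0.38,-0.28,-0.045,0.03],[0.087,-0.38,-0.28,-0.045,0.03],[0.087,-0.38,-0.28,-0.045,0.03],[0.087,-0.38,-0.28,-0.045,0.03],[0.087,-0.38,-0.28,-0.045,0.03],[0.087,-0.38,-0.28,-0.045,0.03],[0.087,-0.38,-0.28,-0.045,0.03],[0.087,-0.38,-0.28,-0.045,0.03],[0.087,-0.38,-0.28,-0.045,0.03],[0.087,-0.38,-0.28,-0.045,0.03],[0.087,-0.38,-0.28,-0.045,0.03]]' 40
python3 - <<'E'
from h import *
p=camera_params("wrist"); im=read_camera("wrist"); cv2.imwrite("pics/w1.png",im); np.save("pics/w1.npy",p,allow_pickle=True)
t=get_obs(); print(t["time_s"],t["tool_pos"],t["tool_rot"],t["force"])
print(proj(p,(.418,.2555,.185)),proj(p,list(t["tool_pos"])))
E
```

```text
time_s: 1.65
tool_pos: [0.4719, 0.242, 0.2675]
tool_rot: [-180.0, -0.0, 161.2]
force: [-0.7, 0.1, -0.1]
grip_width: 0.0869
1.7 [0.47201831 0.24180992 0.2675294 ] [ 1.79999723e+02 -4.14495924e-03  1.61166629e+02] [0.03164095 0.4073126  0.73277736]
[309.79208859 126.83013593] [316.35294541 246.91127889]
```

View pics/w1.png

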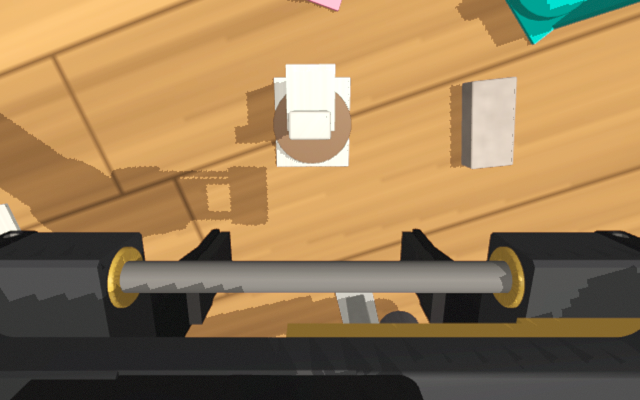

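The wrist picture shows the large-wheel carrier square to the image, with its block top spanning (288-330, 110-139). The prediction from the first views was (310,127), so they agree within 2 mm. Pink (335,0) and turquoise (560,20) are clear of it.

```bash
python3 - <<'E'
from h import *
p=np.load("pics/w1.npy",allow_pickle=True).item(); im=cv2.imread("pics/w1.png")
cv2.imwrite("pics/w1c.png",cv2.resize(im[55:175,255:365],None,fx=5,fy=5,interpolation=cv2.INTER_CUBIC))
for q in [(288,110),(330,110),(330,139),(288,139),(309,124.5)]: print(onz(p,q,.185).round(4))
for q in [(274,166.5),(350,166.5),(350,78),(274.5,77.5)]: print("base",onz(p,q,.010).round(4))
E
```

```text
[0.4023 0.2449 0.185 ]
[0.4117 0.2726 0.185 ]
[0.4306 0.2663 0.185 ]
[0.421  0.2381 0.185 ]
[0.4163 0.2555 0.185 ]
base [0.4582 0.1915 0.01  ]
base [0.4887 0.2811 0.01  ]
base [0.3891 0.3121 0.01  ]
base [0.3602 0.229  0.01  ]
```

View pics/w1c.png

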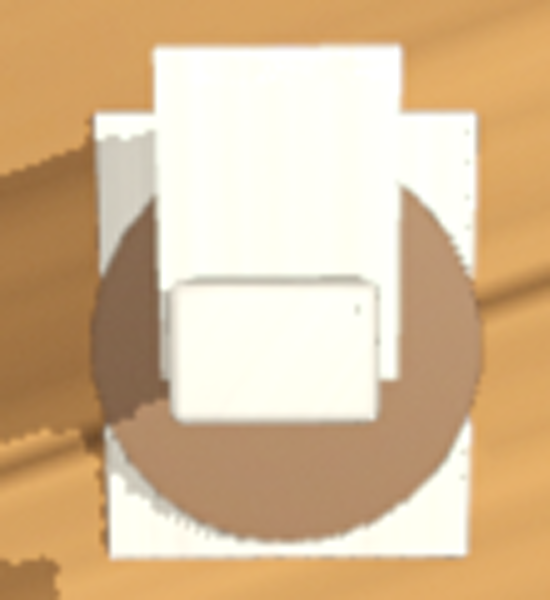

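```bash
python3 -m handwheel '[[0.087,0.03,-0.002,0,0],[0.087,0.0566,-0.0046,0,0],[0.087,0.0566,-0.0046,0,0],[0.087,0.0566,-0.0046,0.03,0],[0.087,0.0566,-0.0046,0.06,0],[0.087,0.0566,-0.0046,0.085,0],[0.087,0.0566,-0.0046,0.105,0],[0.087,0.0566,-0.0046,0.118,0],[0.087,0.0566,-0.0046,0.1245,0],[0.087,0.0566,-0.0046,0.1245,0],[0.087,0.0566,-0.0046,0.1245,0]]' 40
python3 - <<'E'
from h import *
cv2.imwrite("pics/s2.png",cv2.resize(read_camera("scene")[100:250,260:440],(720,600),interpolation=cv2.INTER_CUBIC))
t=get_obs(); print(t["time_s"],t["tool_pos"],t["tool_rot"],t["force"])
E
```

```text
time_s: 2.8
tool_pos: [0.4183, 0.2552, 0.144]
tool_rot: [179.9, 0.1, 161.0]
force: [-0.4, 0.2, 0.8]
grip_width: 0.0871
2.85 [0.41831387 0.25529633 0.14414791] [1.79905778e+02 6.31561739e-02 1.61046231e+02] [-0.96796009  0.19323066  0.96764521]
```

View pics/s2.png

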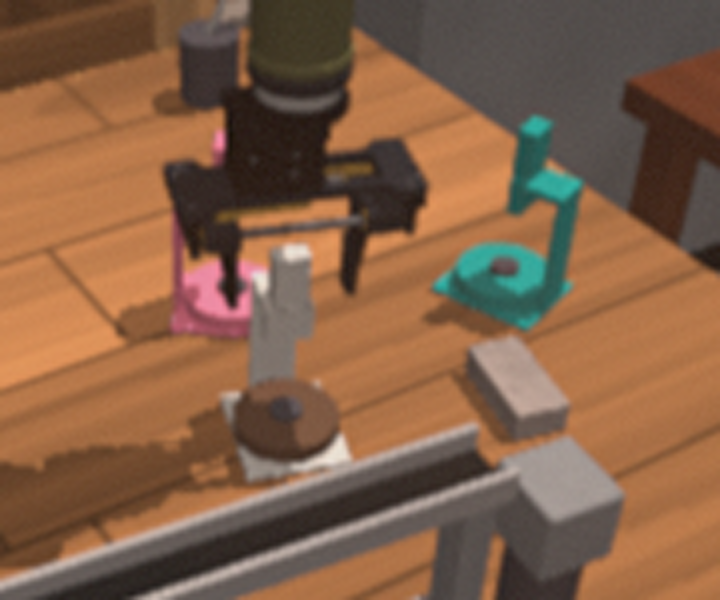

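The block top at crop (290,252) stands midway between the fingertips at (230,300) and (350,288). Nothing touches, so I close.

```bash
python3 -m handwheel '[[0.04,0,0,0,0],[0.02,0,0,0,0],[0.02,0,0,0,0],[0.02,0,0,0,0],[0.02,0,0,0,0],[0.02,0,0,0,0],[0.02,0,0,0,0],[0.02,0,0,0,0]]' 45
python3 -m handwheel '[[0.02,0,0,-0.005,0],[0.02,0,0,-0.01,0],[0.02,0,0,-0.015,0],[0.02,0,0,-0.02,0],[0.02,0,0,-0.02,0],[0.02,0,0,-0.02,0]]'
python3 - <<'E'
from h import *
cv2.imwrite("pics/s3.png",cv2.resize(read_camera("scene")[100:250,260:440],(720,600),interpolation=cv2.INTER_CUBIC))
t=get_obs(); print(t["time_s"],t["tool_pos"],t["tool_rot"],t["force"],t["wrist_torque"],t["grip_width"])
E
```

```text
time_s: 3.65
tool_pos: [0.4176, 0.2549, 0.1431]
tool_rot: [180.0, 0.0, 161.0]
force: [0.4, 1.4, 0.7]
grip_width: 0.031
time_s: 4.25
tool_pos: [0.4176, 0.2549, 0.1632]
tool_rot: [180.0, 0.0, 161.0]
force: [0.8, 0.7, -6.1]
grip_width: 0.0297
4.3 [0.41744143 0.254737   0.16294833] [-1.79990970e+02 -7.33073569e-03  1.61045681e+02] [-0.29150631  0.23565536 -4.92380852] [-0.00836193  0.04713515  0.05345057] 0.029653065687425557
```

View pics/s3.png

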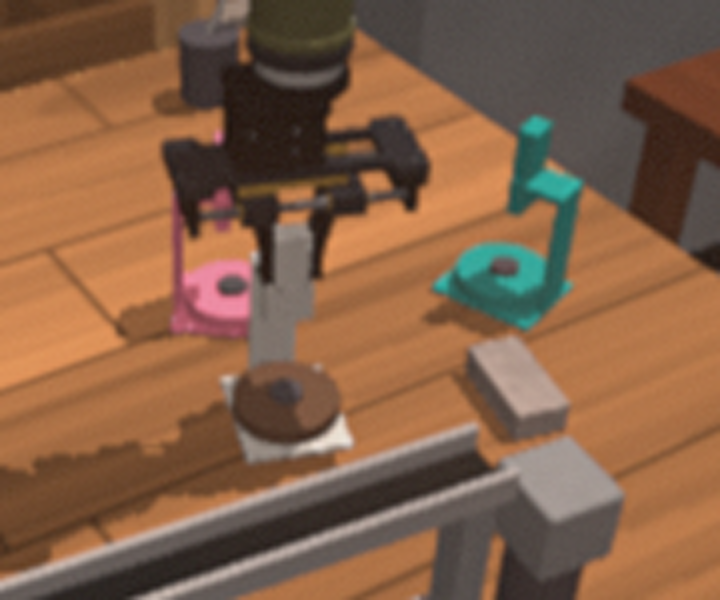

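The carrier is lifted and hangs level, with width 29.7 mm and about 6 N of weight on the wrist. Next I raise it to foot height z 0.211, which is midway in the C window over the lip. Then I turn it -0.236 rad and move to 130 mm before the channel.

```bash
python3 -m handwheel '[[0.02,0,0,-0.02,0],[0.02,0,0,-0.045,0],[0.02,0,0,-0.07,0],[0.02,0,0,-0.085,0],[0.02,0,0,-0.091,0],[0.02,-0.01,-0.008,-0.091,-0.02],[0.02,-0.03,-0.023,-0.091,-0.05],[0.02,-0.05,-0.038,-0.091,-0.08],[0.02,-0.07,-0.053,-0.091,-0.11],[0.02,-0.09,-0.068,-0.091,-0.14],[0.02,-0.11,-0.083,-0.091,-0.17],[0.02,-0.13,-0.098,-0.091,-0.2],[0.02,-0.145,-0.11,-0.091,-0.22],[0.02,-0.157,-0.119,-0.091,-0.23],[0.02,-0.164,-0.124,-0.091,-0.236],[0.02,-0.166,-0.126,-0.091,-0.236],[0.02,-0.166,-0.126,-0.091,-0.236],[0.02,-0.166,-0.126,-0.091,-0.236],[0.02,-0.166,-0.126,-0.091,-0.236]]'
python3 - <<'E'
from h import *
cv2.imwrite("pics/s4.png",cv2.resize(read_camera("scene")[100:330,170:450],(730,600),interpolation=cv2.INTER_CUBIC))
im=read_camera("top");cv2.imwrite("pics/t4.png",im)
cv2.imwrite("pics/t4c.png",cv2.resize(im[80:250,250:470],(776,600),interpolation=cv2.INTER_CUBIC))
cv2.imwrite("pics/w4.png",read_camera("wrist"))
t=get_obs(); print(t["time_s"],t["tool_pos"],t["tool_rot"],t["force"],t["wrist_torque"],t["grip_width"])
E
```

```text
time_s: 6.2
tool_pos: [0.5332, 0.0829, 0.254]
tool_rot: [180.0, -0.0, 174.7]
force: [-0.7, -1.7, -5.3]
grip_width: 0.0292
6.35 [0.53345911 0.08233695 0.2541322 ] [1.79980165e+02 3.69493197e-03 1.74620857e+02] [ 0.68959879  0.62095161 -4.68152171] [-0.0081555   0.00502519  0.00463729] 0.029687425738578396
```

View pics/s4.png

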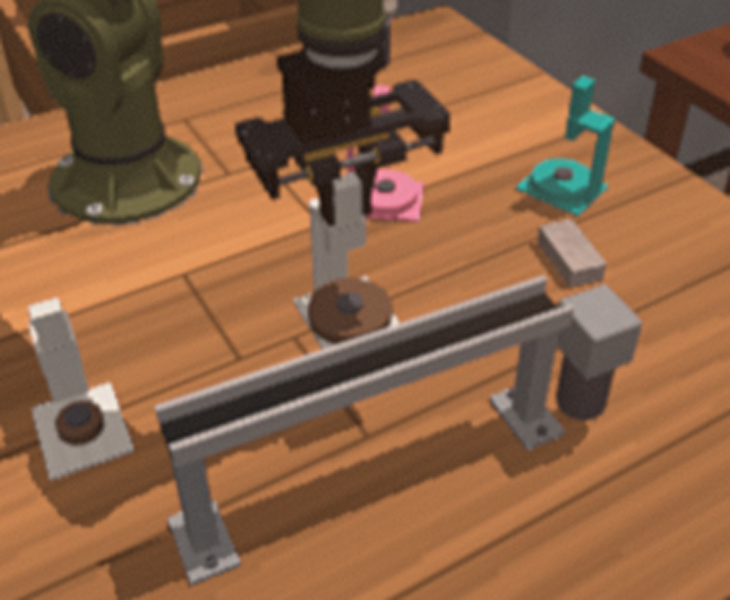

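View pics/t4c.png

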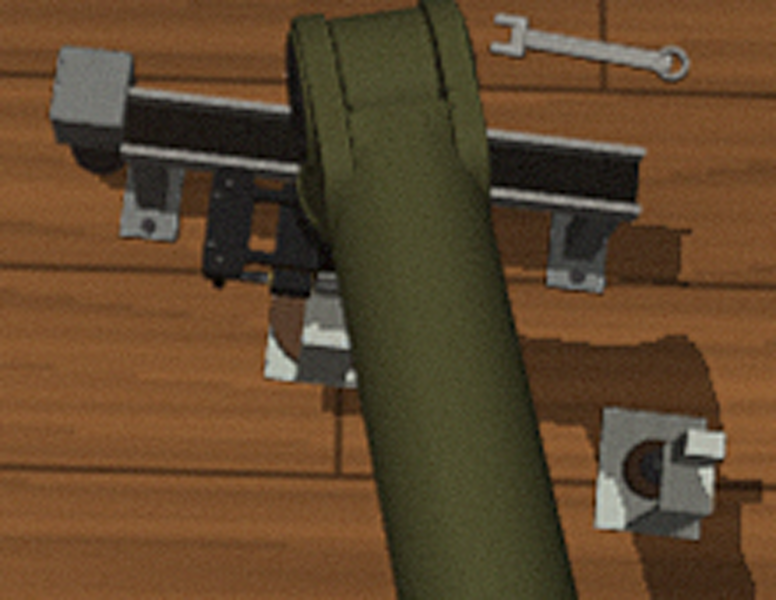

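View pics/w4.png

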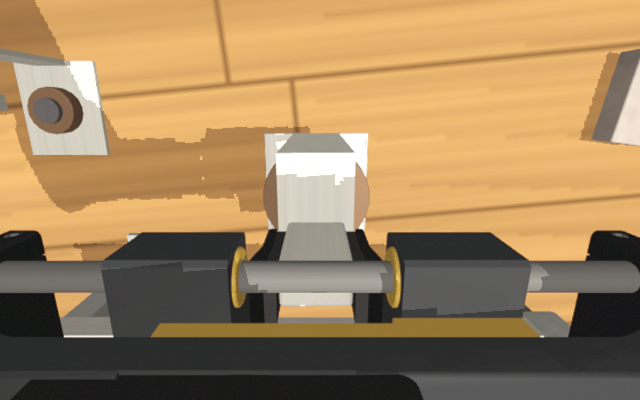

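The carrier hangs upright, squared to the rail, and 131 mm before the channel. The small-wheel carrier at (655,470) in the top crop is undisturbed. I move in over the lip.

```bash
python3 -m handwheel '[[0.02,-0.01,0,0,0],[0.02,-0.03,0,0,0],[0.02,-0.05,0,0,0],[0.02,-0.07,0,0,0],[0.02,-0.09,0,0,0],[0.02,-0.107,0,0,0],[0.02,-0.12,0,0,0],[0.02,-0.128,0,0,0],[0.02,-0.131,0,0,0],[0.02,-0.131,0,0,0],[0.02,-0.131,0,0,0],[0.02,-0.131,0,0,0],[0.02,-0.131,0,0,0]]'
python3 - <<'E'
from h import *
cv2.imwrite("pics/s5.png",cv2.resize(read_camera("scene")[100:330,170:450],(730,600),interpolation=cv2.INTER_CUBIC))
im=read_camera("wrist");cv2.imwrite("pics/w5.png",im)
t=get_obs(); print(t["time_s"],t["tool_pos"],t["tool_rot"],t["force"],t["wrist_torque"],t["grip_width"])
E
```

```text
time_s: 7.65
tool_pos: [0.6638, 0.0696, 0.2544]
tool_rot: [180.0, 0.0, 174.6]
force: [-0.2, 0.6, -5.4]
grip_width: 0.0299
7.75 [0.66385631 0.06952455 0.25436883] [1.79974978e+02 1.60611100e-02 1.74583163e+02] [-0.53196349 -0.28285758 -3.72705154] [ 0.02693497 -0.00681483 -0.06205498] 0.029462338503066586
```

View pics/s5.png

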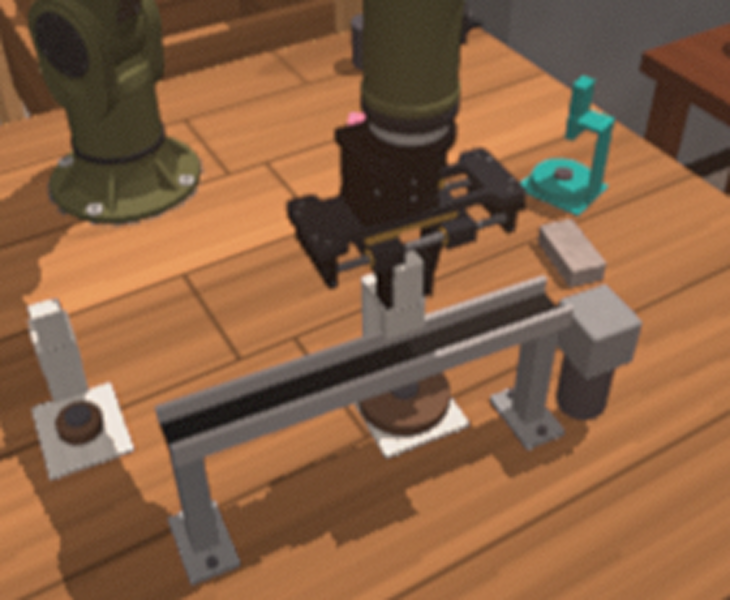

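View pics/w5.png

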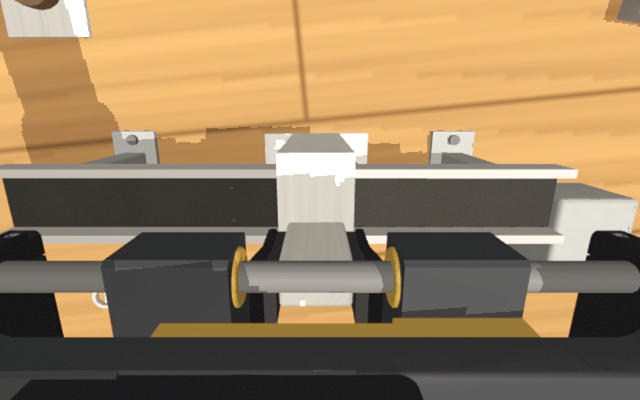

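The wrist picture shows the bridge crossing the lip band (rows 166-178) squarely, with the back wall at rows 227-240. The scene picture shows the foot above the channel and the wheel under the rail. I check the cross position from the wrist view.

```bash
python3 - <<'E'
from h import *
p=camera_params("wrist"); im=cv2.imread("pics/w5.png"); V=cv2.cvtColor(im,cv2.COLOR_BGR2HSV)[...,2].astype(int)
print(V[155:245,240].tolist()); print(V[155:245,410].tolist())
t=get_obs()["tool_pos"]; R=np.radians(-5.4); ax=np.array([np.cos(R),np.sin(R)])
for u in (200,410):
    print(u,[(v,round(float((onz(p,(u,v),.188)[:2]-t[:2])@ax*1000),1)) for v in (165,167,176,178,180,226,228,230,236,240)])
E
```

```text
[180, 181, 179, 180, 179, 179, 181, 182, 177, 140, 137, 137, 138, 141, 167, 199, 200, 198, 199, 199, 199, 200, 193, 111, 56, 56, 56, 54, 55, 55, 56, 56, 55, 56, 58, 56, 56, 56, 57, 57, 55, 55, 56, 55, 55, 57, 57, 57, 57, 55, 54, 54, 57, 56, 55, 55, 55, 57, 55, 56, 55, 57, 55, 56, 57, 55, 55, 57, 56, 55, 55, 77, 125, 140, 139, 140, 132, 75, 46, 45, 48, 44, 46, 48, 53, 51, 52, 52, 52, 52]
[184, 183, 181, 180, 180, 181, 181, 182, 177, 141, 135, 138, 136, 147, 206, 255, 255, 255, 255, 255, 255, 255, 250, 160, 82, 79, 82, 82, 84, 85, 82, 81, 80, 83, 82, 83, 81, 82, 82, 84, 84, 82, 80, 78, 80, 79, 82, 80, 79, 80, 82, 84, 83, 81, 81, 82, 81, 80, 81, 81, 82, 81, 82, 80, 80, 80, 81, 81, 82, 82, 80, 90, 121, 138, 139, 139, 131, 74, 45, 45, 44, 48, 45, 45, 48, 45, 47, 47, 47, 44]
200 [(165, -31.1), (167, -29.7), (176, -23.5), (178, -22.1), (180, -20.7), (226, 12.7), (228, 14.2), (230, 15.7), (236, 20.3), (240, 23.3)]
410 [(165, -31.0), (167, -29.7), (176, -23.4), (178, -22.1), (180, -20.7), (226, 12.7), (228, 14.3), (230, 15.8), (236, 20.3), (240, 23.4)]
```

The lip spans -28.3 to -22.0 mm from the tool axis, where -27 to -21 is expected. The foot is therefore within about 1 mm of the channel's middle, and square. I lower it.

```bash
python3 -m handwheel '[[0.02,0,0,0.01,0],[0.02,0,0,0.02,0],[0.02,0,0,0.028,0],[0.02,0,0,0.034,0],[0.02,0,0,0.037,0],[0.02,0,0,0.037,0],[0.02,0,0,0.037,0]]'
python3 -m handwheel '[[0.02,0,0,0.001,0],[0.02,0,0,0.002,0],[0.02,0,0,0.003,0],[0.02,0,0,0.003,0],[0.02,0,0,0.003,0]]'
```

```text
time_s: 8.45
tool_pos: [0.6643, 0.0693, 0.2174]
tool_rot: [180.0, 0.0, 174.6]
force: [-0.1, 0.1, -4.9]
grip_width: 0.03
time_s: 8.95
tool_pos: [0.6641, 0.0694, 0.2141]
tool_rot: [180.0, 0.0, 174.6]
force: [-0.9, -0.9, -4.6]
grip_width: 0.0295
```

```bash
python3 -m handwheel '[[0.02,0,0,0.001,0],[0.02,0,0,0.0015,0],[0.02,0,0,0.0015,0],[0.02,0,0,0.0015,0]]'
python3 -m handwheel '[[0.02,0,0,0.001,0],[0.02,0,0,0.001,0],[0.02,0,0,0.001,0]]'
python3 - <<'E'
from h import *
cv2.imwrite("pics/s6.png",cv2.resize(read_camera("scene")[150:300,240:420],(720,600),interpolation=cv2.INTER_CUBIC))
t=get_obs(); print(t["time_s"],t["tool_pos"],t["force"],t["wrist_torque"],t["grip_width"])
E
```

```text
time_s: 9.35
tool_pos: [0.6642, 0.0694, 0.2131]
tool_rot: [180.0, 0.0, 174.6]
force: [-1.2, 0.1, -2.2]
grip_width: 0.0296
time_s: 9.65
tool_pos: [0.6643, 0.0694, 0.213]
tool_rot: [180.0, 0.1, 174.6]
force: [-3.3, -0.8, 5.4]
grip_width: 0.0295
9.7 [0.66426886 0.06937278 0.21301494] [-3.79761017  0.69371315  5.67057055] [-0.12591698  0.81140795 -0.04222407] 0.029593280190402072
```

View pics/s6.png

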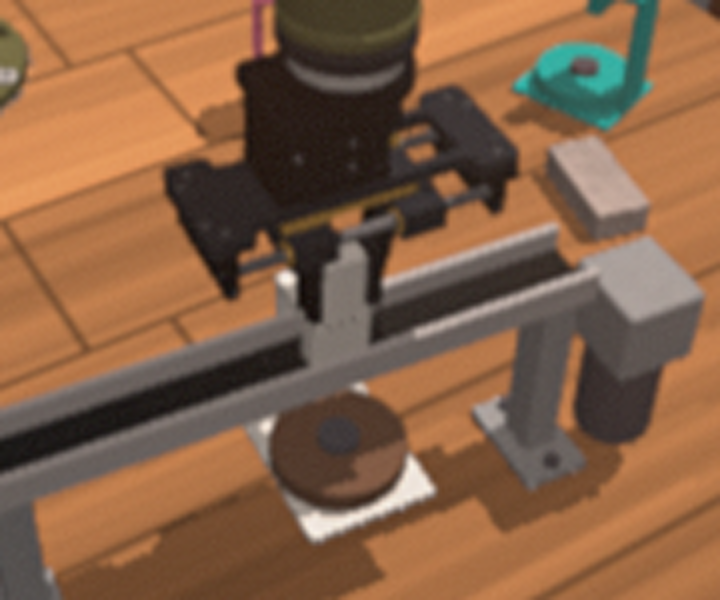

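The foot is on the floor. The force changed from -4.9 to +5.5 N at tool z 0.213, as predicted, and the picture shows the foot inside the channel at (340,340). I relax the press and then release with the arm still.

```bash
python3 -m handwheel '[[0.02,0,0,-0.0008,0],[0.02,0,0,-0.0008,0]]' 
python3 -m handwheel '[[0.034,0,0,0,0],[0.045,0,0,0,0],[0.06,0,0,0,0],[0.075,0,0,0,0],[0.087,0,0,0,0],[0.087,0,0,0,0],[0.087,0,0,0,0]]'
python3 -m handwheel '[[0.087,0,0,-0.01,0],[0.087,0,0,-0.03,0],[0.087,0,0,-0.06,0],[0.087,0,0,-0.09,0],[0.087,0,0,-0.12,0],[0.087,0,0,-0.14,0],[0.087,0,0,-0.14,0],[0.087,0,0,-0.14,0],[0.087,0,0,-0.14,0]]'
python3 - <<'E'
from h import *
s=read_camera("scene");cv2.imwrite("pics/s7f.png",s)
cv2.imwrite("pics/s7.png",cv2.resize(s[150:300,240:420],(720,600),interpolation=cv2.INTER_CUBIC))
p=camera_params("wrist");np.save("pics/w7.npy",p,allow_pickle=True);cv2.imwrite("pics/w7.png",read_camera("wrist"))
cv2.imwrite("pics/t7.png",read_camera("top"))
t=get_obs(); print(t["time_s"],t["tool_pos"],t["force"],t["wrist_torque"],t["grip_width"])
E
```

```text
time_s: 9.9
tool_pos: [0.6643, 0.0694, 0.213]
tool_rot: [180.0, 0.0, 174.6]
force: [-2.5, -0.7, 4.6]
grip_width: 0.0299
time_s: 10.6
tool_pos: [0.6641, 0.0694, 0.2124]
tool_rot: [180.0, 0.0, 174.6]
force: [-0.1, -0.6, -0.7]
grip_width: 0.0741
time_s: 11.5
tool_pos: [0.6636, 0.0694, 0.351]
tool_rot: [-180.0, -0.1, 174.6]
force: [-1.0, -0.2, -0.8]
grip_width: 0.087
11.65 [0.66359871 0.06944315 0.35107934] [ 0.08724422  0.21022481 -1.08646005] [-0.04740016 -0.01650147 -0.04449379] 0.08682850228933267
```

View pics/s7.png

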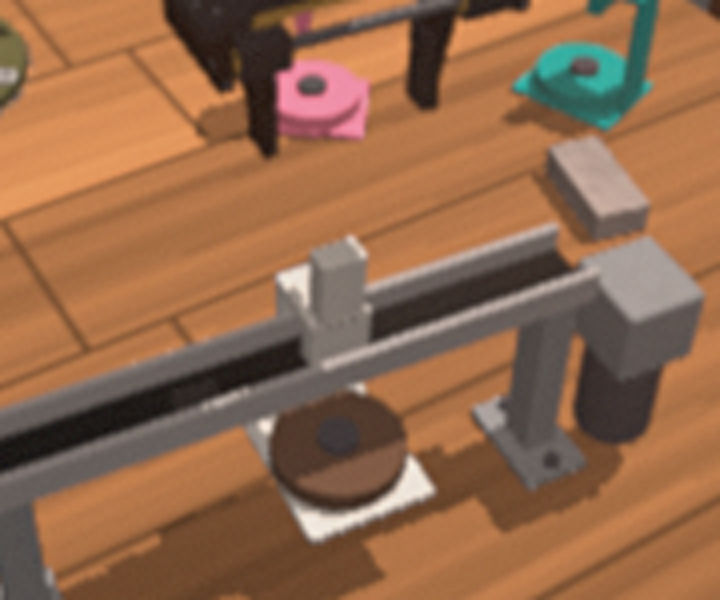

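View pics/w7.png

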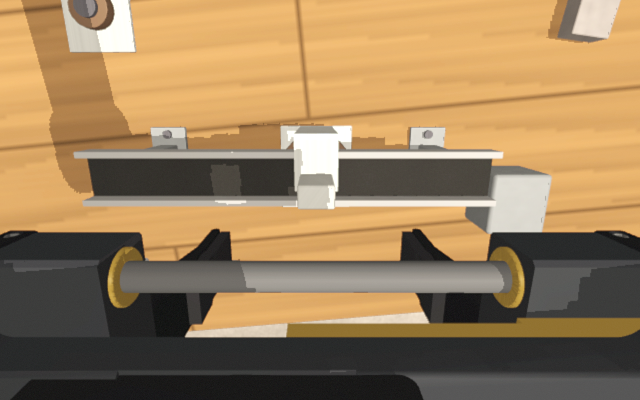

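The carrier hangs released, the wrist view shows it square to the rail, and the gripper is clear above. Last checks: is it at rest, where is the block, and is the small carrier unchanged?

```bash
python3 -m handwheel '[[0.087,0,0,0,0],[0.087,0,0,0,0],[0.087,0,0,0,0],[0.087,0,0,0,0],[0.087,0,0,0,0]]'
python3 - <<'E'
from h import *
a=cv2.imread("pics/s7f.png"); b=read_camera("scene"); a0=cv2.imread("pics/scene0.png")
d=cv2.absdiff(a,b)[190:290,280:370].max(2); print("big: diff px>40 in 0.6 s",(d>40).sum())
d=cv2.absdiff(a0,b)[210:285,175:225]; print("small vs start mean diff",d.mean())
for im in (a0,b):
    h=cv2.cvtColor(im,cv2.COLOR_BGR2HSV); m=((h[...,2]>170)&(h[...,1]<60)).astype(np.uint8); m[:, :170]=0;m[:,226:]=0;m[:205]=0;m[290:]=0
    M=cv2.moments(m,True); print("small white centroid",M["m10"]/M["m00"],M["m01"]/M["m00"],M["m00"])
p=np.load("pics/w7.npy",allow_pickle=True).item(); w=cv2.imread("pics/w7.png")
cv2.imwrite("pics/w7c.png",cv2.resize(w[110:220,255:385],(780,660))[:600])
ch=np.array([.6607,.039]);R=np.radians(-5.45);X=np.array([np.cos(R),np.sin(R)]);Y=np.array([-X[1],X[0]])
for q in [(298,182),(334,182),(334,208),(298,208),(316,195)]:
    g=onz(p,q,.255)[:2]-ch; print("block top ch frame",q,(g@X).round(4),(g@Y).round(4))
E
```

```text
time_s: 12.15
tool_pos: [0.6641, 0.0694, 0.3524]
tool_rot: [180.0, 0.0, 174.6]
force: [0.0, 0.3, 0.3]
grip_width: 0.0872
big: diff px>40 in 0.6 s 0
small vs start mean diff 18.242933333333333
small white centroid 200.5144157814871 259.34294385432474 659.0
small white centroid 209.76764705882354 262.7470588235294 340.0
block top ch frame (298, 182) -0.0131 0.0161
block top ch frame (334, 182) -0.0131 0.044
block top ch frame (334, 208) 0.0079 0.0443
block top ch frame (298, 208) 0.0079 0.0159
block top ch frame (316, 195) -0.0027 0.0301
```

View pics/w7c.png

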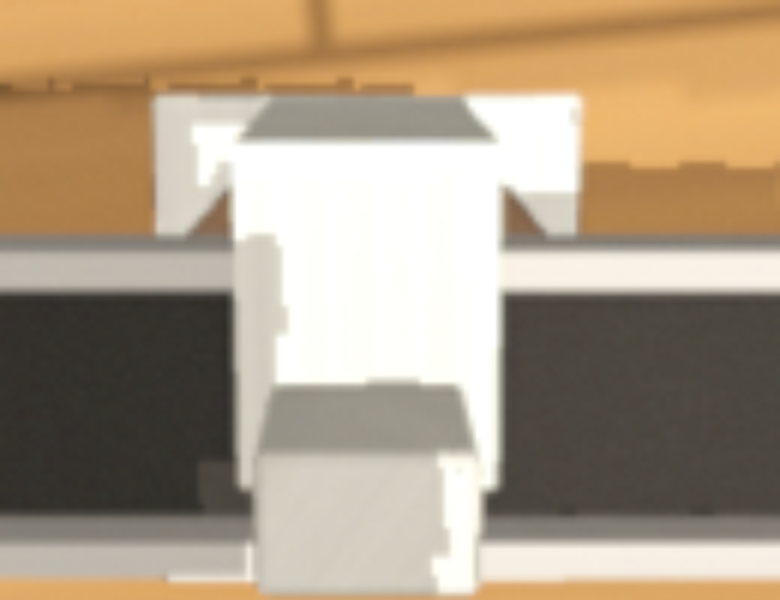

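The hung block is within about 2 mm of the channel's middle, 30 mm along it, square, and not moving. The small carrier's mask changed, probably because of the arm's shadow, so I look at it directly.

```bash
python3 - <<'E'
import cv2,numpy as np
a=cv2.imread("pics/scene0.png")[205:285,160:240];b=cv2.imread("pics/s7f.png")[205:285,160:240]
cv2.imwrite("pics/cmp.png",cv2.resize(np.hstack([a,b]),(800,400),interpolation=cv2.INTER_CUBIC))
E
```

```text
(no output)
```

View pics/cmp.png

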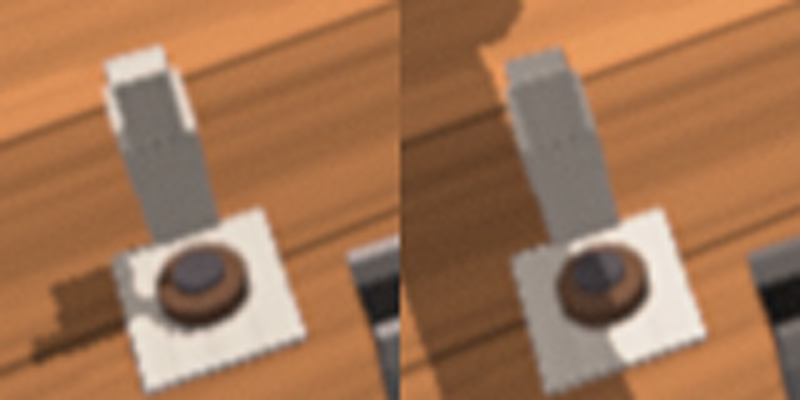

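The small carrier's corners are at the same pixels before and after (for example (265,210) and (665,210), offset by 400). Only the arm's shadow differs. I hand in.

```bash
python3 -c "from cell import *; print(sign_off())"
```

```text
the job is handed in; nothing more can be done
None
```

The large-wheel carrier is hanging in the rail's channel, released and at rest, and I handed the job in at about 12 s of the 48 s limit. No verdict was reported. I pinched it by its top block, lifted it over the lip from the robot's side and lowered it until the wrist force changed from -5 N to +5 N. Only then did I let go, and I backed the gripper clear above it.

**Last checks on the hung carrier:**
- **Position:** the block is about 1–3 mm across the rail from the channel point and 30 mm along it.
- **Height:** about 60 mm above the channel floor, from the arm's height when the hook touched down. I did not measure it again after letting go.
- **Attitude and rest:** square to the rail and upright by eye in the wrist and scene views. No pixels changed over about 0.6 s, and the wrist force was near zero.

**Small-wheel carrier:** one automatic brightness check of it disagreed with its starting picture. A side-by-side look showed its outline at the same pixels, with only the arm's shadow across it, so it has not moved.

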